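# Clamp the incubation box and leave its screw a quarter turn loose

## Task

Close the incubation box so that it can still vent: swing the steel hasp over the lid's catch until it is fully home around the stud, then turn the black thumbscrew down (clockwise from above) until it seats, and back it off a quarter turn. Finish while still gripping the thumbscrew at that setting: do not let go of it. Leave the other things on the bench and on the lid where they are.

Things in the scene. Friction and masses are not known exactly. Their poses are not given: they have to be found in the camera images.
- box: Incubation box, fixed to the bench: grey, closed white lid 210 x 270 mm, its top 100 mm up. Origin: centre of underside; x along the short side (at yaw 0 away from the robot), y the long side, z up. On the lid at box x = 0: the hasp's pivot at y = +80 mm; at y = -60 mm the catch, a steel boss 44 mm across whose upright stud, 11 mm across, carries the thumbscrew.
- hasp (a joint): Angle of the hasp, rad: 0 = fully home on the catch (hard stop), grows as it swings level away from it to the box's -x side; stop at 1.7, starts at 0.7 to 1.45. At angle a the strap points from its pivot along (-sin a, -cos a) in box x, y; at 0 its side slot is around the stud, under the thumbscrew. Turns stiffly (about 1 N at the peg) and stays where it is left.
- hasp_hinge (a point): Point on the hasp's upright pivot axis, at the top face of its steel strap (113 mm above the bench). The strap is 30 mm wide, 5 mm thick and reaches 170 mm from the pivot; the slot is 140 mm from it. A pivot pin 14 mm across stands 6 mm above the strap here.
- hasp_peg (a point): Grip point of the hasp's upright round steel peg, 14 mm across, standing 36 mm above the strap (113 to 149 mm above the bench), 70 mm from the pivot axis; the point is on the peg's axis, 26 mm above the strap.
- screw (a joint): Turn of the thumbscrew, rad: 0 = seated on the hasp (hard stop), grows as it backs off (anticlockwise from above); starts at 1.9 to 2.9, under half a turn up. Rises 1 mm per rad, turns stiffly (0.07 Nm), stays where left. Seated, its wing lies along box x, square to the closed hasp; a quarter turn back (1.57) it lies along box y, in line with the hasp.
- screw_grip (a point): Grip point of the thumbscrew, on its upright axis. A round steel flange 40 mm across, 6 mm high, and on it an upright flat black wing 46 mm long, 12 mm thick, 34 mm high. The point is 10 mm below the wing's top, 24 mm above the flange's top; 143 mm above the bench when seated. z up, x along the wing (box x turned anticlockwise by the screw's angle).
- cup: Bystander, leave alone: small clear specimen cup with white lid, 40 mm across, 46 mm high, standing on the box's lid in the +x, +y corner. Origin: centre of underside.
- tube_rack: Bystander, leave alone: grey grid tube rack, 100 x 200 mm, 66 mm high, with red-capped tubes up to 94 mm, beside the box's -y side. Origin: centre of underside.
- tip_box: Bystander, leave alone: blue tip box 120 x 85 mm, 66 mm high, beside the box's +y side. Origin: centre of underside.
- foam_block: Bystander, leave alone: flat white tube block 90 x 140 mm, 26 mm high, in front of the box. Origin: centre of underside.
- pipette: Bystander, leave alone: blue pipette lying flat, 250 mm long, 22 mm high, in front of the box. Origin: on its underside.
- reagent_bottle: Bystander, leave alone: clear bottle with blue cap, 56 mm across, 110 mm high, behind the box. Origin: centre of underside.
- carton: Bystander, leave alone: cardboard carton 80 x 100 mm, 50 mm high, behind the box. Origin: centre of underside.

How it is judged:
By the outcome, as a careful person would: the job done as asked, in the order asked, and still so for the second after the job is handed in, while the arm keeps its last pose, push and grip.
It also fails if it takes over 58 s, if anything falls off the work surface, if the arm or the gripper's body presses on something with over 40 N, if the wrist force passes 120 N, or if a joint passes its speed limit or range.

## Robot

A 6-joint arm with a two-finger parallel gripper is mounted at the origin on the work surface. World frame = base frame: x ahead of the robot, y to its left, z up, the work surface at z = 0. Lengths are in m, angles in rad, forces in N, time in s.
With the tool pointing down it reaches from about 0.25 to 0.775 m from the base axis. Payload 4 kg.
Tool frame: the origin (TCP) lies midway between the tips of the shut fingers; the grasp point (between the pads) lies 19 mm behind it (robot.tcp_to_grasp is the distance from the TCP to the grasp point, in m); z points along the fingers, x is the direction in which the jaws open and shut, and the axes are right-handed (so a half turn about z gives the same grasp; the last joint's range is limited). The gripper opens to 94 mm and grips with 3 to 60 N. Pads are 16 mm wide; open, the fingers measure 119 mm over their backs; the gripper's body (75 mm by 177 mm) begins 78 mm behind the grasp point.
Start: joints at [-1.355, 0.087, 1.371, -0, 1.684, -0.103], TCP at [0.172, -0.522, 0.206] pointing down, gripper open.
Joint ranges: [-3.1, 3.1], [-0.76, 2.03], [0.27, 2.55], [-1.08, 4.22], [0.17, 2.65], [-2.57, 2.57]. Speed limits (rad/s): [2.79, 2.79, 3.14, 3.14, 3.14, 3.14].

## Interface

Orientations are given as [roll, pitch, yaw] about the fixed x, y, z axes, in that order (R = Rz(yaw) Ry(pitch) Rx(roll)).
In Python, from bench import get_obs, vision, robot gives the robot as it stands.
- The arm moves only by the tool servo_tool, never from a script. Its argument "targets" is text: rows parted by semicolons, each of 7 numbers parted by spaces: the opening, from 0 (shut) to 1 (fully open), then the shift along the tool's x, y, z as a fraction of full scale, then the turn, a rotation vector about the tool's x, y, z as a fraction of full scale. A call has 1 to 12 rows; each row is the pose to reach, as a shift and turn from the pose commanded when the call began, along the tool's axes at that moment, turning the shorter way round; what a row does not reach only later rows make up. Full scale, the value 1, is 0.25 m for a shift and pi rad for a turn. A row lasts 1/12 s, in which the tool goes at most 41.7 mm and 7.16 degrees, less where a joint would pass 70% of its speed; a pose out of reach is approached as far as the arm can. A call with a number of a shift or a turn outside -1 to 1 is refused whole. A call with a gripper value outside its range is refused whole. The fingers move at their own pace and stop on an object; the grip force is fixed at half the most. Time passes only in rows, so rows that repeat a pose let the fingers close. It gives the time, the measured TCP pose, the force and the opening at its end, in the units of the state.
- get_obs(): the state, without advancing time (a new reading comes with each control period).
- vision.snapshot(name): name is "scene" or "top"; returns a dict with "image" (480x640x3 uint8, red, green, blue), "mtx" (3x3 intrinsics, pixels), "k1" (the pictures are not rectified: a ray, as slopes to the right and down, at radius r is drawn at 1 + k1 r^2 times it, then the intrinsics apply), "world_from_camera" (4x4, takes a point from camera to world coordinates). Camera axes: x right, y down, z forward; pixel columns grow to the right and rows downward; lengths in m; the calibration is good to about 2 mm. A picture is of the moment at which its call begins. There is no depth.
- robot.close_job(): hands the job in, once; it reports no verdict.
The state is a dict: "time": time; "joint_positions": joint angles; "qvel": joint speeds; "joint_torque": joint torques, N m; "tool_pos": TCP position; "ee_rot": TCP orientation; "wrist_force": force on the tool from outside, world axes, zero at the start; "wrist_torque": the same for the moment, N m; "width": finger opening in m.
Only numpy, scipy, OpenCV 4.12 (cv2) and the standard library are available. Lean on these libraries where they do the work, as an engineer would, in place of code of your own. Each camera call takes 0.05 s, during which the arm holds its last target.

## Working session

There is one attempt and no reset: what is moved stays moved. The work goes in short steps, Python scripts to look and compute and a tool call to move; the robot and the scene stay as the last step left them, time stands still between calls to the robot, and variables do not carry over. Pictures are saved under pics/ and viewed, and the job is handed in when it is done.

Besides the shell and the picture viewer there is one more tool, called by a JSON object that holds its "api" and its "payload". servo_tool: Moves the arm, as the interface text tells. Its arguments: {"type":"object","properties":{"targets":{"type":"string"}},"required":["targets"]}

```bash
mkdir -p pics; ls; cat > h.py <<'E'
import numpy as np, cv2
from bench import get_obs, vision, robot
from scipy.spatial.transform import Rotation as R
def snap(n,f):
    s=vision.snapshot(n); cv2.imwrite('pics/'+f,cv2.cvtColor(s['image'],cv2.COLOR_RGB2BGR)); np.save('pics/'+f[:-4]+'.npy',s,allow_pickle=True); return s
def load(f): return np.load('pics/'+f+'.npy',allow_pickle=True).item()
def ray(s,uv):
    K=s['mtx'];k=s['k1'];d=np.array([(uv[0]-K[0,2])/K[0,0],(uv[1]-K[1,2])/K[1,1]])
    p=d.copy()
    for _ in range(30): p=d/(1+k*(p@p))
    T=s['world_from_camera']; return T[:3,3],T[:3,:3]@np.array([p[0],p[1],1])
def onz(s,uv,z):
    o,d=ray(s,uv); return o+d*(z-o[2])/d[2]
def proj(s,P):
    T=s['world_from_camera'];c=T[:3,:3].T@(np.array(P)-T[:3,3]);p=c[:2]/c[2];p=p*(1+s['k1']*(p@p));K=s['mtx'];return np.array([K[0,0]*p[0]+K[0,2],K[1,1]*p[1]+K[1,2]])
E
python3 - <<'E'
from h import *
a=snap('scene','s0.png');b=snap('top','t0.png')
for s in(a,b):print(s['mtx'],s['k1'],s['world_from_camera'])
o=get_obs();print(o)
E
```

```text
pics
[[624.87990997   0.         336.88682503]
 [  0.         624.87990997 239.51264239]
 [  0.           0.           1.        ]] -0.15074996125268528 [[ 0.39946563  0.65586779 -0.64051904  1.37762311]
 [ 0.91674294 -0.28814777  0.27668257 -0.33915072]
 [-0.00309695 -0.69771649 -0.7163673   1.04745498]
 [ 0.          0.          0.          1.        ]]
[[512.04699521   0.         325.99591776]
 [  0.         512.04699521 252.24254042]
 [  0.           0.           1.        ]] -0.045660049307083186 [[ 0.00504288 -0.98464366  0.17450337  0.38822249]
 [-0.99996965 -0.0039292   0.00672692  0.02805695]
 [-0.00593796 -0.17453199 -0.9846336   1.16742719]
 [ 0.          0.          0.          1.        ]]
{'time': 0.1, 'joint_positions': array([-1.35506650e+00,  8.78855661e-02,  1.37211900e+00, -1.44033321e-05,
        1.68363419e+00, -1.03091661e-01]), 'qvel': array([ 0.00014879, -0.0018749 , -0.00349244,  0.00109964,  0.00220365,
       -0.00231772]), 'joint_torque': array([ 2.67733834e-03, -3.41250837e+01, -3.03303301e+01,  7.20623578e-02,
        3.03708692e-02, -9.54014263e-05]), 'tool_pos': array([ 0.17228041, -0.52177817,  0.20441075]), 'ee_rot': array([-3.14139633e+00,  2.03671488e-03, -1.25197625e+00]), 'wrist_force': array([ 0.73645509, -0.70801053,  0.33947066]), 'wrist_torque': array([0.01908558, 0.00924383, 0.01371234]), 'width': 0.09399049912802793}
```

View pics/s0.png

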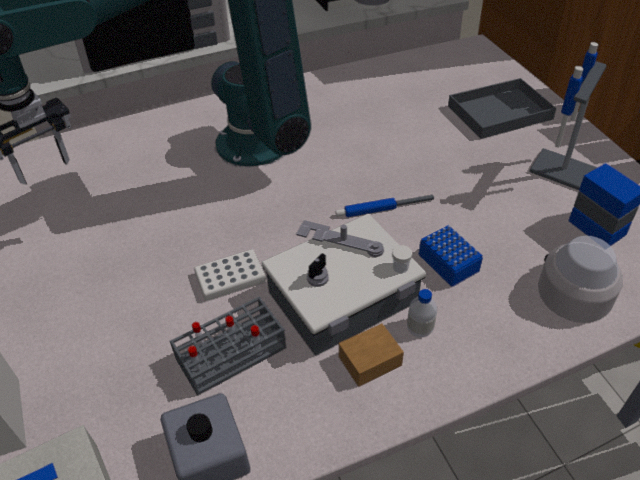

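View pics/t0.png

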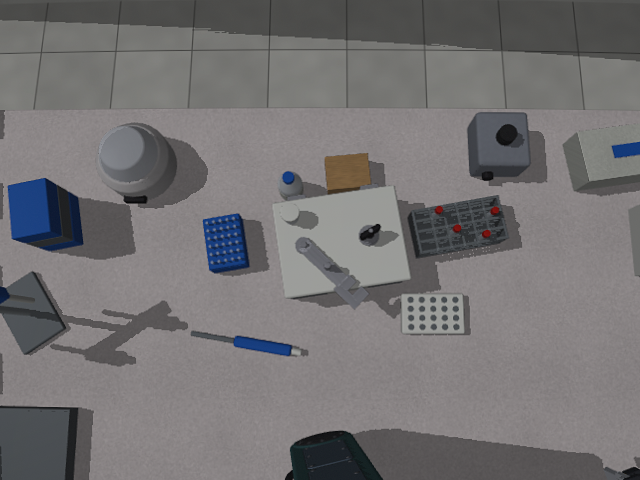

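The top view shows the lid around (275-410, 187-297), the hasp pivot at about (304,245), the strap running to (357,295), and the thumbscrew at about (370,234). I'll zoom in next.

```bash
python3 - <<'E'
from h import *
t=cv2.imread('pics/t0.png');s=cv2.imread('pics/s0.png')
cv2.imwrite('pics/t0z.png',cv2.resize(t[175:310,260:425],None,fx=4.4,fy=4.4,interpolation=cv2.INTER_CUBIC))
cv2.imwrite('pics/s0z.png',cv2.resize(s[210:350,255:435],None,fx=4.2,fy=4.2,interpolation=cv2.INTER_CUBIC))
S=load('t0')
# lid mask
hsv=cv2.cvtColor(t,cv2.COLOR_BGR2HSV)
m=((hsv[...,2]>165)&(hsv[...,1]<45)).astype(np.uint8)*255
m[:180]=0;m[305:]=0;m[:,:265]=0;m[:,420:]=0
m=cv2.morphologyEx(m,cv2.MORPH_OPEN,np.ones((3,3)))
c=max(cv2.findContours(m,cv2.RETR_EXTERNAL,cv2.CHAIN_APPROX_NONE)[0],key=cv2.contourArea)
W=np.array([onz(S,p[0]+0.0,0.1)[:2] for p in cv2.convexHull(c)]).astype(np.float32)
r=cv2.minAreaRect(W);print(r,cv2.boxPoints(r), [proj(S,[*p,.1]) for p in cv2.boxPoints(r)])
E
```

```text
Traceback (most recent call last):
ValueError: max() iterable argument is empty
```

View pics/t0z.png

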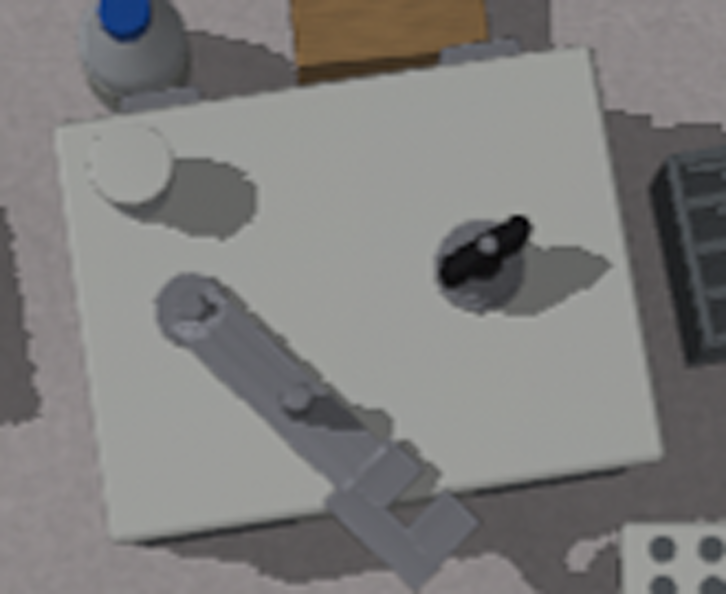

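View pics/s0z.png

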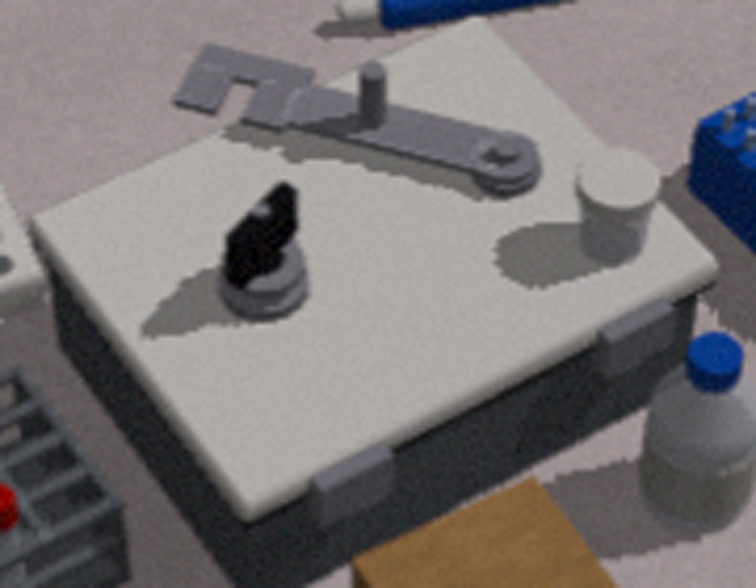

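The zoomed top view gives lid corners at (57,127), (590,47), (662,458) and (115,542). The pivot pin is at about (205,308), the peg top at (297,398), and the wing runs from (450,272) to (522,226). I'll convert these to world positions.

```bash
python3 - <<'E'
from h import *
S=load('t0');A=load('s0')
f=lambda u,v:(u/4.4+260-.4,v/4.4+175-.4); g=lambda u,v:(u/4.2+255-.4,v/4.2+210-.4)
T=np.array([onz(S,f(*p),.1)[:2] for p in[(57,127),(590,47),(662,458),(115,542)]])
Sc=np.array([onz(A,g(*p),.1)[:2] for p in[(712,272),(245,520),(35,222),(480,20)]])
for C in(T,Sc):
    print(C.round(4).tolist(),C.mean(0),np.linalg.norm(np.roll(C,-1,0)-C,axis=1))
    l=(C[0]+C[3]-C[1]-C[2]);x=(C[0]+C[1]-C[2]-C[3]);print('yaw',np.arctan2(l[1],l[0])-np.pi/2,np.arctan2(x[1],x[0]))
def tri(p,q):
    o1,d1=ray(S,p);o2,d2=ray(A,q);M=np.c_[d1,-d2];k=np.linalg.lstsq(M,o2-o1,rcond=None)[0];a=o1+d1*k[0];b=o2+d2*k[1];return (a+b)/2,np.linalg.norm(a-b)
print('pegtop',tri(f(297,396),g(373,69)), onz(S,f(297,396),.149))
print('wing far/near ends top', onz(S,f(450,272),.15),onz(S,f(522,226),.15))
print('studtop',tri(f(487,243),g(264,208)))
print('pivot', tri(f(205,308),g(505,152)))
print('pivot', onz(S,f(205,306),.119),onz(A,g(505,153),.119))
E
```

```text
[[0.6838, 0.1512], [0.7255, -0.1107], [0.5217, -0.1414], [0.4806, 0.1189]] [0.60289428 0.00448174] [0.26520601 0.20604935 0.26345742 0.20577689]
yaw 0.1574123689628879 0.15331496102302836
[[0.6909, 0.1484], [0.7352, -0.1108], [0.5297, -0.1382], [0.4879, 0.1223]] [0.6109326  0.00542217] [0.2630398  0.20734579 0.26375878 0.20464882]
yaw 0.16423065663023784 0.13025409603821328
pegtop (array([0.54399582, 0.03404226, 0.14915634]), np.float64(0.002950741882665437)) [0.54348096 0.03266668 0.149     ]
wing far/near ends top [ 0.60143254 -0.03761489  0.15      ] [ 0.6233122  -0.07110552  0.15      ]
studtop (array([ 0.61426213, -0.05248754,  0.15711372]), np.float64(0.003742582351650967))
pivot (array([0.59215486, 0.08063891, 0.11656679]), np.float64(0.008432977209116186))
pivot [0.59102032 0.07661939 0.119     ] [0.59595127 0.08334803 0.119     ]
```

```bash
cat >> h.py <<'E'
def rows(pose,ways,grip):
    """pose=(x,y,z,yaw) commanded; ways list of the same -> rows text"""
    R0=R.from_euler('xyz',[np.pi,0,pose[3]])
    for w in ways:
        d=R0.inv().apply(np.array(w[:3])-pose[:3])/.25
        print(grip,*['%.4f'%v for v in d],'0 0 %.4f'%(-(w[3]-pose[3])/np.pi),end='; ')
    print()
E
python3 - <<'E'
from h import *
p=np.array((.172,-.522,.206,-1.252));q=np.array((.545,.034,.25,-.79))
rows(p,[p+(q-p)*k for k in(.1,.2,.3,.35,.36)],.6)
E
```

```text
0.6 -0.1644 -0.2114 -0.0176 0 0 -0.0147; 0.6 -0.3289 -0.4228 -0.0352 0 0 -0.0294; 0.6 -0.4933 -0.6342 -0.0528 0 0 -0.0441; 0.6 -0.5755 -0.7399 -0.0616 0 0 -0.0515; 0.6 -0.5920 -0.7610 -0.0634 0 0 -0.0529;
```

{"api": "servo_tool", "payload": {"targets": "0.6 -0.76 -0.98 -0.18 0 0 -0.07; 0.6 -0.76 -0.98 -0.18 0 0 -0.147; 0.6 -0.76 -0.98 -0.18 0 0 -0.147; 0.6 -0.76 -0.98 -0.18 0 0 -0.147; 0.6 -0.76 -0.98 -0.18 0 0 -0.147; 0.6 -0.76 -0.98 -0.18 0 0 -0.147; 0.6 -0.76 -0.98 -0.18 0 0 -0.147; 0.6 -0.76 -0.98 -0.18 0 0 -0.147; 0.6 -0.76 -0.98 -0.18 0 0 -0.147; 0.6 -0.76 -0.98 -0.18 0 0 -0.147"}}

```text
time: 0.93
tool_pos: [0.3458, -0.2644, 0.2504]
ee_rot: [3.141, -0.0, -0.787]
wrist_force: [-0.2, -0.9, 0.3]
width: 0.0564
```

{"api": "servo_tool", "payload": {"targets": "0.6 -0.2 -1 0 0 0 0; 0.6 -0.2 -1 0 0 0 0; 0.6 -0.2 -1 0 0 0 0; 0.6 -0.2 -1 0 0 0 0; 0.6 -0.2 -1 0 0 0 0; 0.6 -0.2 -1 0 0 0 0; 0.6 -0.2 -1 0 0 0 0"}}

```text
time: 1.52
tool_pos: [0.4899, -0.0502, 0.2489]
ee_rot: [-3.141, 0.003, -0.785]
wrist_force: [-0.3, -0.1, -1.1]
width: 0.0566
```

{"api": "servo_tool", "payload": {"targets": "0.6 -0.086 -0.41 0.14 0 0 0; 0.6 -0.086 -0.41 0.14 0 0 0; 0.6 -0.086 -0.41 0.14 0 0 0; 0.6 -0.086 -0.41 0.14 0 0 0; 0.6 -0.086 -0.41 0.14 0 0 0"}}

```text
time: 1.93
tool_pos: [0.5452, 0.0325, 0.2134]
ee_rot: [3.138, 0.002, -0.79]
wrist_force: [-0.6, -0.3, 0.3]
width: 0.0563
```

```bash
python3 - <<'E'
from h import *
a=snap('scene','s1.png');b=snap('top','t1.png')
s=cv2.imread('pics/s1.png');t=cv2.imread('pics/t1.png')
o=get_obs()['tool_pos'];print(o,proj(a,o),proj(b,o))
z=np.hstack([cv2.resize(x,(400,400),interpolation=cv2.INTER_CUBIC) for x in(s[180:320,270:410],t[175:315,270:410])])
cv2.imwrite('pics/z1.png',z)
E
```

```text
[0.54540363 0.03167301 0.21542715] [341.99994498 202.92342918] [327.49763813 258.27824694]
```

View pics/z1.png

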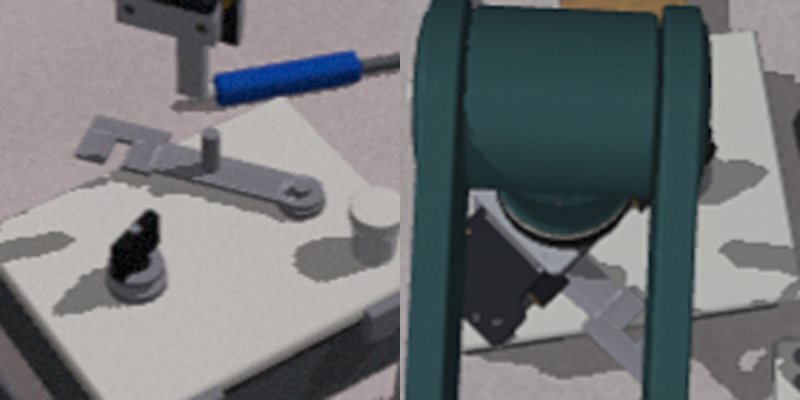

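```bash
python3 - <<'E'
from h import *
a=load('s1');o=get_obs()['tool_pos'];y=-.79;x=np.array([np.cos(y),np.sin(y),0]);yy=np.array([np.sin(y),-np.cos(y),0])
for k in(.028,.0405):
  for j in(-.008,.008): print(k,j,proj(a,o+k*x+j*yy))
t=cv2.imread('pics/s1.png');cv2.imwrite('pics/z2.png',cv2.resize(t[180:260,300:380],None,fx=7,fy=7,interpolation=cv2.INTER_NEAREST))
for p in((342.5+.0,227),): print(onz(a,p,.149))
E
```

```text
0.028 -0.008 [340.5760182  213.00955617]
0.028 0.008 [332.92505718 210.93846785]
0.0405 -0.008 [338.19967195 217.15323404]
0.0405 0.008 [330.50515682 215.05380362]
[0.54613872 0.03266292 0.149     ]
```

View pics/z2.png

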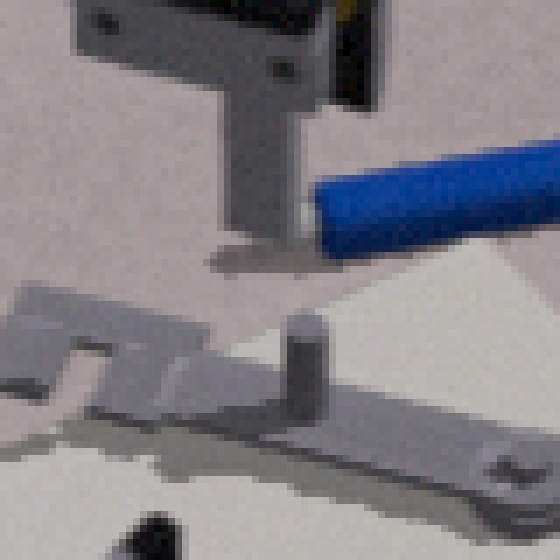

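```bash
python3 - <<'E'
from h import *
a=load('s1');b=load('t0')
for p in((343.7,226.7),(340.7,229)): print(onz(a,p,.149))
t=cv2.imread('pics/t0.png');cv2.imwrite('pics/z3.png',cv2.resize(t[240:300,300:380],None,fx=9,fy=9,interpolation=cv2.INTER_NEAREST))
E
```

```text
[0.54632756 0.03526747 0.149     ]
[0.54997353 0.02694546 0.149     ]
```

View pics/z3.png

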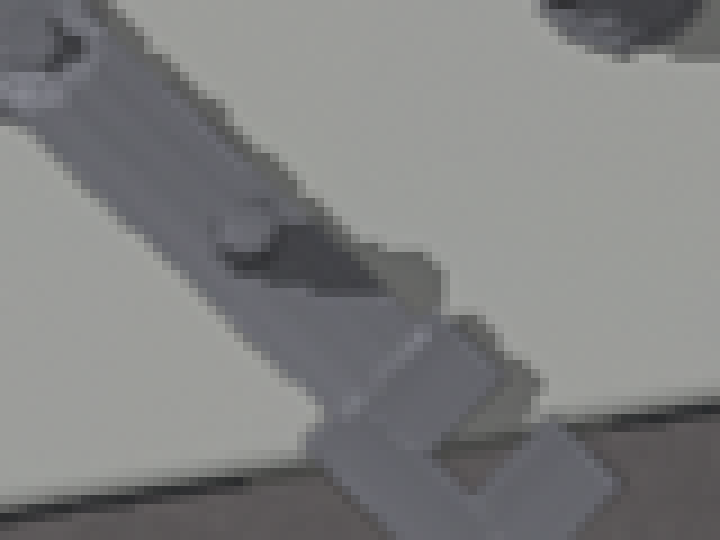

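{"api": "servo_tool", "payload": {"targets": "0.6 0 0 0.13 0 0 0; 0.6 0 0 0.26 0 0 0; 0.6 0 0 0.37 0 0 0; 0.6 0 0 0.37 0 0 0; 0.6 0 0 0.37 0 0 0; 0.6 0 0 0.37 0 0 0"}}

```text
time: 2.53
tool_pos: [0.5467, 0.0325, 0.1255]
ee_rot: [-3.139, -0.003, -0.792]
wrist_force: [-0.0, 0.3, 0.4]
width: 0.0563
```

```bash
python3 - <<'E'
from h import *
a=snap('scene','s2.png')
t=cv2.imread('pics/s2.png');cv2.imwrite('pics/z4.png',cv2.resize(t[180:260,290:390],None,fx=7,fy=7,interpolation=cv2.INTER_NEAREST))
o=get_obs();print(o['tool_pos'],o['wrist_force'])
E
```

```text
[0.54726634 0.03277755 0.12622081] [-0.99146132  0.28574185  0.13325845]
```

View pics/z4.png

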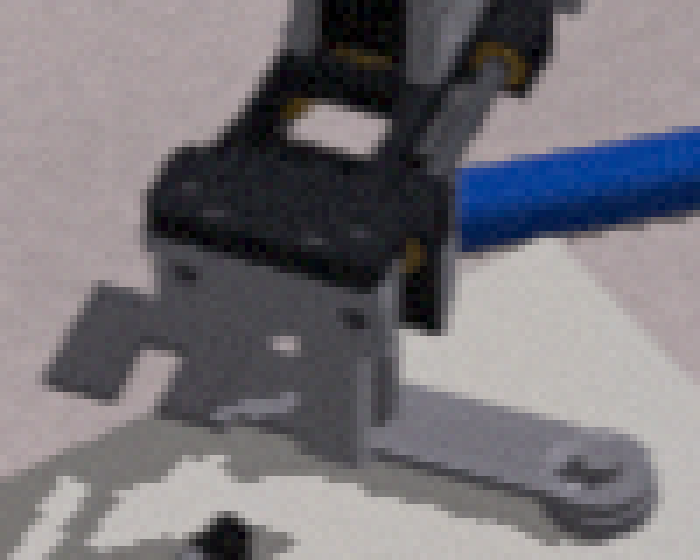

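{"api": "servo_tool", "payload": {"targets": "0 0 0 0.012 0 0 0; 0 0 0 0.012 0 0 0; 0 0 0 0.012 0 0 0; 0 0 0 0.012 0 0 0; 0 0 0 0.012 0 0 0; 0 0 0 0.012 0 0 0"}}

```text
time: 3.08
tool_pos: [0.5457, 0.0339, 0.1201]
ee_rot: [-3.142, -0.0, -0.79]
wrist_force: [-0.4, -0.3, -0.4]
width: 0.0198
```

```bash
python3 - <<'E'
from h import *
for i in range(4):
  o=get_obs();print(o['time'],o['tool_pos'],o['wrist_force'],o['width'],o['ee_rot'])
  vision.snapshot('top')
E
```

```text
3.0833 [0.54567829 0.0338603  0.12010371] [-0.35118498 -0.27985125 -0.35744761] 0.019806882204678692 [-3.14155673e+00 -2.03477942e-04 -7.89959530e-01]
3.1333 [0.5454878  0.03398721 0.12000501] [-0.51045193  1.20043606  0.81729129] 0.015927682291771963 [ 3.14149199e+00  4.00815919e-04 -7.89942443e-01]
3.1833 [0.54544423 0.03399962 0.11998282] [-1.02826207  0.28609627  0.52749763] 0.013602997170210887 [ 3.14143727e+00  4.60073888e-04 -7.89937390e-01]
3.2333 [0.54543772 0.03400913 0.11996661] [-0.43332411  0.35010748  1.05276035] 0.013475831862237246 [ 3.14144074e+00  4.99099607e-04 -7.89951868e-01]
```

```bash
python3 - <<'E'
from h import *
pv=np.array([.592,.0845]);p=np.array((.545,.034,.1205,-.79));f0=np.arctan2(.047,.0505)
P=lambda f:pv+.07*np.array([-np.sin(f),-np.cos(f)])
off=p[:2]-P(f0);print(off)
rows(p,[(*(P(f0-d)+off),.1205,-.79+d) for d in (.08,.16,.24,.32,.40,.48)],0)
E
```

```text
[0.00068992 0.0007413 ]
0 0.0223 -0.0018 -0.0000 0 0 -0.0255; 0 0.0444 -0.0054 -0.0000 0 0 -0.0509; 0 0.0662 -0.0107 -0.0000 0 0 -0.0764; 0 0.0874 -0.0178 -0.0000 0 0 -0.1019; 0 0.1081 -0.0265 -0.0000 0 0 -0.1273; 0 0.1279 -0.0368 -0.0000 0 0 -0.1528;
```

{"api": "servo_tool", "payload": {"targets": "0 0.022 -0.002 0 0 0 -0.0255; 0 0.044 -0.005 0 0 0 -0.051; 0 0.066 -0.011 0 0 0 -0.0765; 0 0.0875 -0.018 0 0 0 -0.102; 0 0.108 -0.0265 0 0 0 -0.127; 0 0.128 -0.037 0 0 0 -0.153; 0 0.128 -0.037 0 0 0 -0.153; 0 0.128 -0.037 0 0 0 -0.153"}}

```text
time: 3.95
tool_pos: [0.575, 0.0187, 0.12]
ee_rot: [-3.14, 0.0, -0.311]
wrist_force: [1.6, 4.4, 1.1]
width: 0.0134
```

```bash
python3 - <<'E'
from h import *
b=snap('scene','s3.png');
t=cv2.imread('pics/s3.png');cv2.imwrite('pics/z5.png',cv2.resize(t[180:300,270:410],None,fx=5,fy=5,interpolation=cv2.INTER_CUBIC))
F=[]
for i in range(4):
  o=get_obs();F.append(o['wrist_force']);vision.snapshot('top')
y=o['ee_rot'][2];F=np.mean(F,0);print(o['tool_pos'],y,F,o['width'],'tool x,y force',F@[np.cos(y),np.sin(y),0],F@[np.sin(y),-np.cos(y),0])
E
```

```text
[0.57480371 0.01871754 0.11999974] -0.30993655932929376 [0.96556168 4.67834142 0.24377012] 0.013243801009403408 tool x,y force -0.5073303171595851 -4.749926708090993
```

View pics/z5.png

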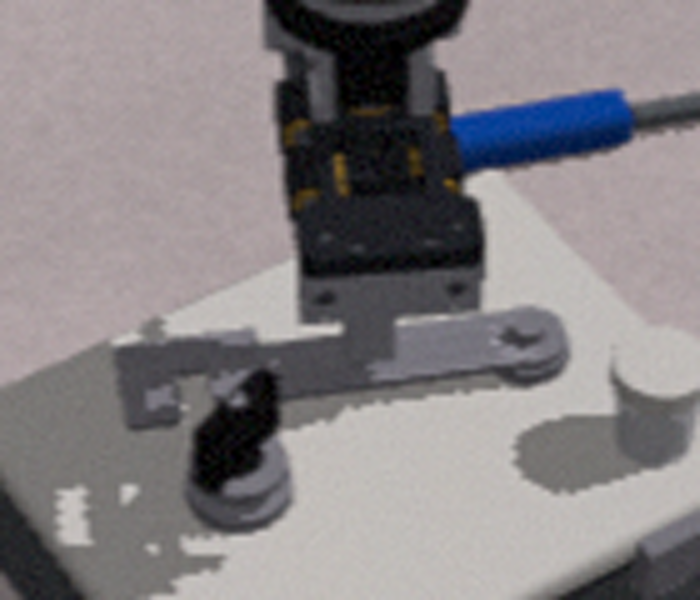

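```bash
python3 - <<'E'
from h import *
pv=np.array([.592,.0845]);p=np.array((.5741,.0178,.1205,-.3093));f0=np.arctan2(.047,.0505)-.4807
P=lambda f:pv+.07*np.array([-np.sin(f),-np.cos(f)])
off=p[:2]-P(f0);print(off)
rows(p,[(*(P(f0-d)+off+[0,.0015*min(1,d/.2)]),.1205,p[3]+d) for d in (.08,.16,.24,.32,.38,.43,.47)],0)
E
```

```text
[0.00069132 0.00078602]
0 0.0216 -0.0041 -0.0000 0 0 -0.0255; 0 0.0430 -0.0100 -0.0000 0 0 -0.0509; 0 0.0644 -0.0164 -0.0000 0 0 -0.0764; 0 0.0856 -0.0235 -0.0000 0 0 -0.1019; 0 0.1011 -0.0299 -0.0000 0 0 -0.1210; 0 0.1138 -0.0359 -0.0000 0 0 -0.1369; 0 0.1236 -0.0412 -0.0000 0 0 -0.1496;
```

{"api": "servo_tool", "payload": {"targets": "0 0.0215 -0.004 0 0 0 -0.0255; 0 0.043 -0.01 0 0 0 -0.051; 0 0.0645 -0.0165 0 0 0 -0.0765; 0 0.0855 -0.0235 0 0 0 -0.102; 0 0.101 -0.03 0 0 0 -0.121; 0 0.107 -0.033 0 0 0 -0.13; 0 0.107 -0.033 0 0 0 -0.13; 0 0.107 -0.033 0 0 0 -0.13"}}

```text
time: 4.87
tool_pos: [0.6009, 0.0178, 0.12]
ee_rot: [-3.141, 0.004, 0.098]
wrist_force: [-3.9, 3.0, 2.9]
width: 0.0136
```

```bash
cat >> h.py <<'E'
def st(n=3):
    F=[];M=[]
    for i in range(n):
        o=get_obs();F.append(o['wrist_force']);M.append(o['wrist_torque']);vision.snapshot('top')
    y=o['ee_rot'][2];F=np.mean(F,0);print(o['time'],o['tool_pos'].round(4),'yaw %.4f'%y,F.round(2),'M',np.mean(M,0).round(3),'w %.4f'%o['width'],'tool x,y force',F@[np.cos(y),np.sin(y),0],F@[np.sin(y),-np.cos(y),0])
E
python3 -c "from h import *;st()"
```

```text
4.9667 [0.6009 0.0178 0.12  ] yaw 0.0979 [-3.68  3.5   2.71] M [0.62  0.512 0.003] w 0.0134 tool x,y force -3.3202821996993865 -3.8385458298726665
```

{"api": "servo_tool", "payload": {"targets": "0 0.004 0 0 0 0 -0.005; 0 0.008 -0.001 0 0 0 -0.01; 0 0.012 -0.001 0 0 0 -0.015; 0 0.012 -0.001 0 0 0 -0.015; 0 0.012 -0.001 0 0 0 -0.015"}}

```text
time: 5.43
tool_pos: [0.6008, 0.0179, 0.1199]
ee_rot: [-3.14, 0.011, 0.144]
wrist_force: [-11.7, 2.1, 5.5]
width: 0.0137
```

```bash
python3 -c "
from h import *
st(2)
snap('scene','s4.png')
t=cv2.imread('pics/s4.png');cv2.imwrite('pics/z6.png',cv2.resize(t[180:300,270:410],None,fx=5,fy=5,interpolation=cv2.INTER_CUBIC))"
```

```text
5.4833 [0.6008 0.0179 0.1199] yaw 0.1444 [-11.99   2.32   6.3 ] M [ 0.468  1.792 -0.16 ] w 0.0128 tool x,y force -11.527410242317497 -4.018787469216411
```

View pics/z6.png

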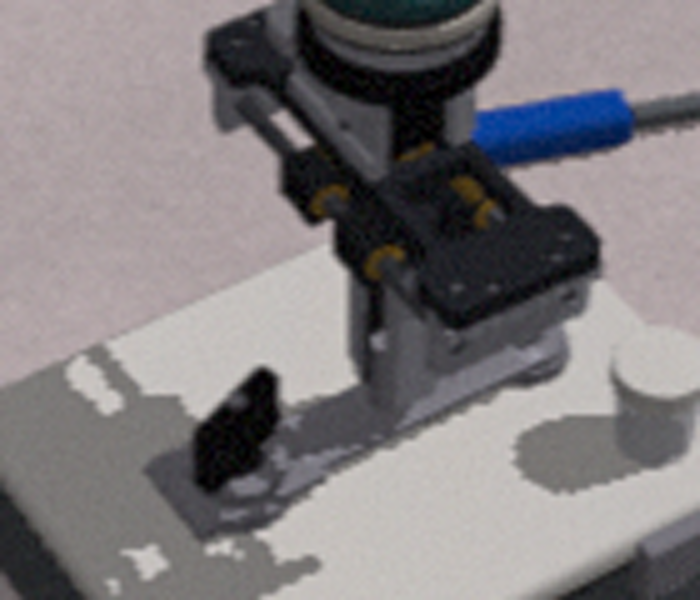

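```bash
python3 - <<'E'
from h import *
S=load('t0');f=lambda u,v:(u/4.4+260-.4,v/4.4+175-.4)
print(onz(S,f(487,243),.157),onz(S,f(482,266),.121), 'wing mid',onz(S,f(486,249),.155))
t=cv2.imread('pics/t0.png').astype(int)
v=t.max(2);m=(v<45).astype(np.uint8);m[:215]=0;m[255:]=0;m[:,:350]=0;m[:,390:]=0
ys,xs=np.nonzero(m);print(len(xs),xs.mean(),ys.mean(),xs.min(),xs.max(),ys.min(),ys.max())
r=cv2.fitLine(np.c_[xs,ys].astype(np.float32),cv2.DIST_L2,0,.01,.01).ravel();print(r)
c=np.array([xs.mean(),ys.mean()]);A=onz(S,c-r[:2]*9,.15);B=onz(S,c+r[:2]*9,.15);d=A-B;print('wing world ang',np.arctan2(d[1],d[0])%np.pi,(A+B)/2)
cv2.imwrite('pics/z7.png',cv2.resize(cv2.imread('pics/t0.png')[215:255,345:395],None,fx=14,fy=14,interpolation=cv2.INTER_NEAREST))
E
```

```text
[ 0.61362883 -0.05424835  0.157     ] [ 0.61047828 -0.05469241  0.121     ] wing mid [ 0.61124951 -0.05392219  0.155     ]
146 369.7671232876712 232.45890410958904 360 379 224 239
[  0.8452907   -0.53430665 369.76712    232.45891   ]
wing world ang 2.1444984274104515 [ 0.60973059 -0.05374419  0.15      ]
```

View pics/z7.png

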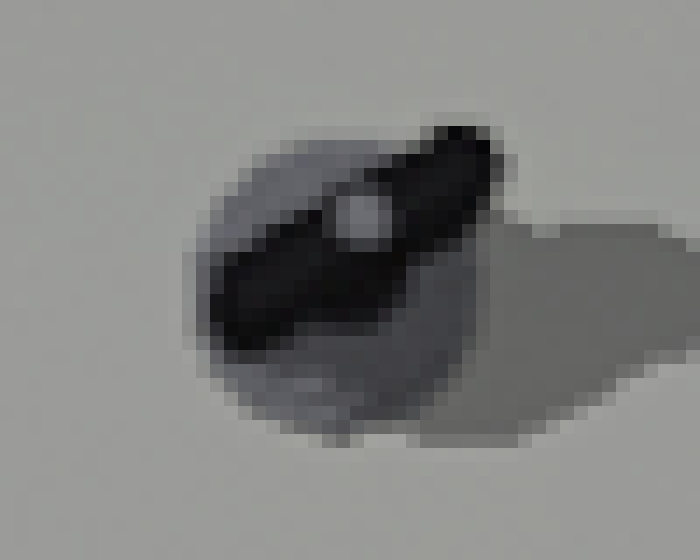

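{"api": "servo_tool", "payload": {"targets": "0.5 0 0 0 0 0 0; 0.5 0 0 0 0 0 0; 0.5 0 0 0 0 0 0; 0.5 0 0 0 0 0 0; 0.5 0 0 0 0 0 0; 0.5 0 0 -0.14 0 0 0; 0.5 0 0 -0.28 0 0 0; 0.5 0 0 -0.28 0 0 0; 0.5 -0.014 0.15 -0.28 0 0 -0.04; 0.5 -0.014 0.287 -0.28 0 0 -0.08; 0.5 -0.014 0.287 -0.28 0 0 -0.135; 0.5 -0.014 0.287 -0.28 0 0 -0.135"}}

```text
time: 6.58
tool_pos: [0.613, -0.0562, 0.1898]
ee_rot: [3.141, 0.0, 0.571]
wrist_force: [0.9, -0.2, 0.1]
width: 0.0468
```

```bash
python3 -c "
from h import *
snap('scene','s5.png')
st(3)
t=cv2.imread('pics/s5.png');cv2.imwrite('pics/z8.png',cv2.resize(t[180:300,270:410],None,fx=5,fy=5,interpolation=cv2.INTER_CUBIC))"
```

```text
6.7333 [ 0.6128 -0.0542  0.1899] yaw 0.5679 [ 0.3  -0.26  0.18] M [ 0.023 -0.115  0.013] w 0.0470 tool x,y force 0.1163663017057616 0.38089354726344465
```

View pics/z8.png

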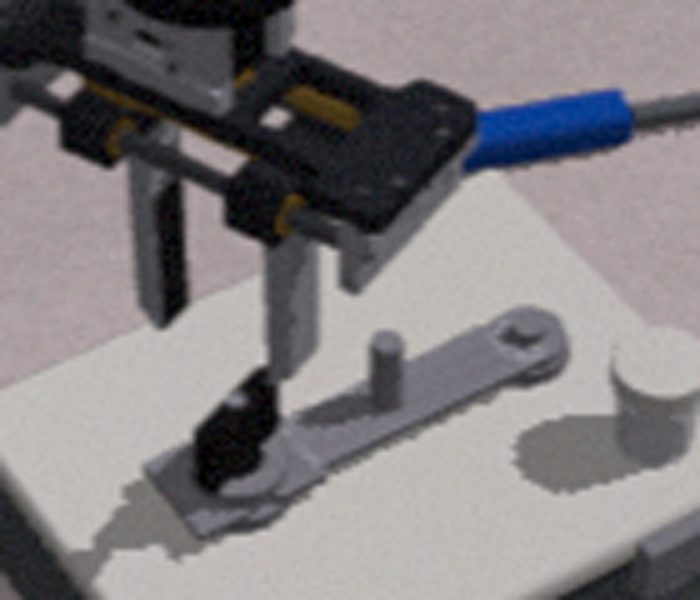

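```bash
python3 -c "
from h import *
a=load('s5');o=get_obs()['tool_pos'];z=lambda p:((p-[270,180])*5+2).round(0)
print(z(proj(a,o)),z(proj(a,[o[0],o[1],.157])),z(proj(a,[o[0],o[1],.121])))
t=np.load('pics/s0.npy',allow_pickle=True).item()
for P in ((.601,.0178,.149),(.601,.0178,.113)): print('peg',z(proj(a,P)))
cv2.imwrite('pics/z9.png',cv2.resize(cv2.imread('pics/s5.png')[235:290,290:350],None,fx=12,fy=12,interpolation=cv2.INTER_NEAREST))"
```

```text
[227. 338.] [230. 396.] [232. 458.]
peg [386. 336.]
peg [386. 398.]
```

View pics/z9.png

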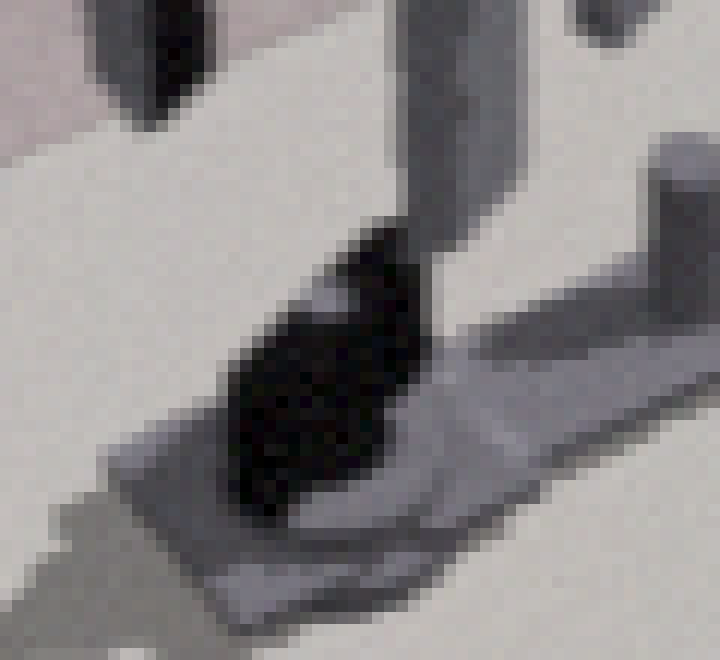

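{"api": "servo_tool", "payload": {"targets": "0.5 0.003 -0.005 0.1 0 0 0; 0.5 0.003 -0.005 0.2 0 0 0; 0.5 0.003 -0.005 0.252 0 0 0; 0.5 0.003 -0.005 0.252 0 0 0; 0.5 0.003 -0.005 0.252 0 0 0; 0.5 0.003 -0.005 0.252 0 0 0"}}

```text
time: 7.28
tool_pos: [0.6134, -0.0522, 0.1285]
ee_rot: [3.14, -0.002, 0.57]
wrist_force: [0.4, 0.0, 0.6]
width: 0.0469
```

```bash
python3 -c "
from h import *
snap('scene','s6.png')
st(2)
cv2.imwrite('pics/z10.png',cv2.resize(cv2.imread('pics/s6.png')[215:285,280:360],None,fx=9,fy=9,interpolation=cv2.INTER_NEAREST))"
```

```text
7.3833 [ 0.6137 -0.0524  0.1291] yaw 0.5700 [-0.4   0.05  0.6 ] M [-0.021 -0.101 -0.038] w 0.0469 tool x,y force -0.30875482402406074 -0.25752175776260655
```

View pics/z10.png

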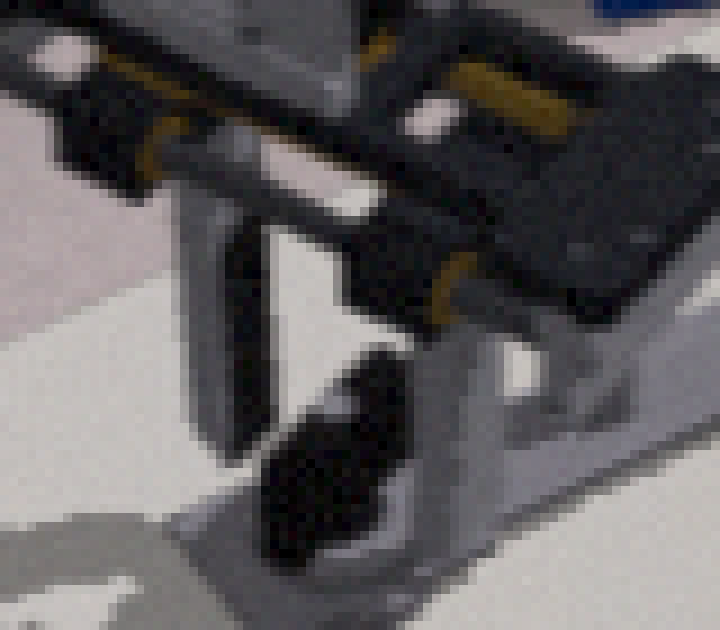

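{"api": "servo_tool", "payload": {"targets": "0.2 0 0 0.006 0 0 0; 0 0 0 0.006 0 0 0; 0 0 0 0.006 0 0 0; 0 0 0 0.006 0 0 0; 0 0 0 0.006 0 0 0; 0 0 0 0.006 0 0 0; 0 0 0 0.006 0 0 0"}}

```text
time: 8.02
tool_pos: [0.6117, -0.0529, 0.1255]
ee_rot: [-3.141, 0.002, 0.57]
wrist_force: [-3.7, -1.5, 1.6]
width: 0.0122
```

```bash
python3 -c "
from h import *
st(3)"
```

```text
8.1167 [ 0.6117 -0.0529  0.1255] yaw 0.5697 [-3.59 -1.86  1.86] M [-0.419  0.619 -0.004] w 0.0119 tool x,y force -4.031267126534875 -0.36846218132027664
```

{"api": "servo_tool", "payload": {"targets": "0 -0.003 0 0.0004 0 0 0.035; 0 -0.003 0 0.0009 0 0 0.07; 0 -0.003 0 0.0013 0 0 0.105; 0 -0.003 0 0.0018 0 0 0.14; 0 -0.003 0 0.0022 0 0 0.175; 0 -0.003 0 0.0026 0 0 0.21; 0 -0.003 0 0.0031 0 0 0.245; 0 -0.003 0 0.0035 0 0 0.28; 0 -0.003 0 0.004 0 0 0.315; 0 -0.003 0 0.0044 0 0 0.35; 0 -0.003 0 0.0044 0 0 0.35; 0 -0.003 0 0.0044 0 0 0.35"}}

```text
time: 9.17
tool_pos: [0.6125, -0.0529, 0.1244]
ee_rot: [-3.141, -0.001, -0.527]
wrist_force: [0.2, -1.0, -0.3]
width: 0.012
```

```bash
python3 -c "
from h import *
st(3);snap('scene','s7.png')
cv2.imwrite('pics/z11.png',cv2.resize(cv2.imread('pics/s7.png')[195:290,270:370],None,fx=7,fy=6,interpolation=cv2.INTER_NEAREST))"
```

```text
9.2667 [ 0.6125 -0.0529  0.1244] yaw -0.5276 [ 0.47 -1.65 -0.32] M [-0.453 -0.06  -0.084] w 0.0122 tool x,y force 1.230961324228705 1.1886126359655487
```

View pics/z11.png

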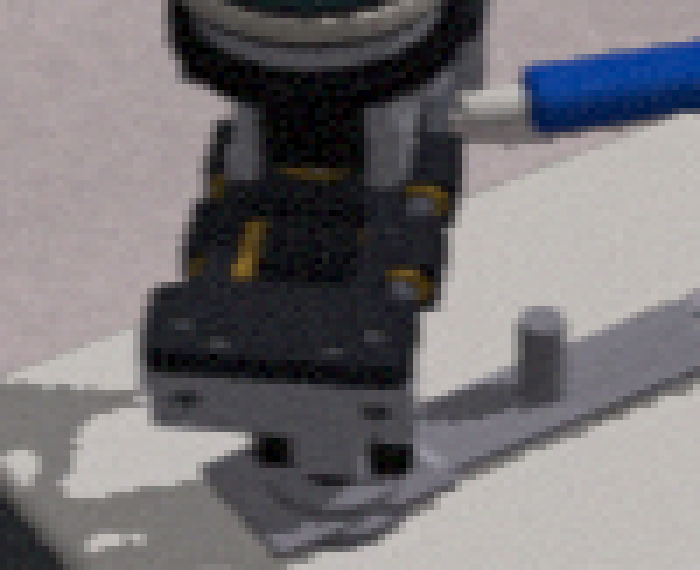

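{"api": "servo_tool", "payload": {"targets": "0 0 0 0.0004 0 0 0.035; 0 0 0 0.0009 0 0 0.07; 0 0 0 0.0013 0 0 0.105; 0 0 0 0.0018 0 0 0.14; 0 0 0 0.0022 0 0 0.175; 0 0 0 0.0026 0 0 0.21; 0 0 0 0.0031 0 0 0.24; 0 0 0 0.0034 0 0 0.26; 0 0 0 0.0034 0 0 0.26; 0 0 0 0.0034 0 0 0.26"}}

```text
time: 10.2
tool_pos: [0.6129, -0.0535, 0.1236]
ee_rot: [-3.14, -0.002, -1.345]
wrist_force: [3.3, -4.3, -1.4]
width: 0.0117
```

```bash
python3 -c "
from h import *
st(3)"
```

```text
10.3 [ 0.6129 -0.0534  0.1236] yaw -1.3446 [ 2.56 -4.62 -1.36] M [-0.876 -0.576 -0.066] w 0.0122 tool x,y force 5.079449477053503 -1.4562176064476624
```

{"api": "servo_tool", "payload": {"targets": "0 0 0 0.0001 0 0 0.01; 0 0 0 0.0002 0 0 0.02; 0 0 0 0.0002 0 0 0.02; 0 0 0 0.0002 0 0 0.02"}}

```text
time: 10.68
tool_pos: [0.6129, -0.0535, 0.1236]
ee_rot: [-3.14, -0.002, -1.407]
wrist_force: [3.2, -4.4, -1.7]
width: 0.0118
```

```bash
python3 -c "
from h import *
st(3)"
```

```text
10.7833 [ 0.6129 -0.0535  0.1236] yaw -1.4073 [ 3.04 -4.98 -1.49] M [-0.893 -0.582  0.004] w 0.0117 tool x,y force 5.404705462804532 -2.193212400220914
```

{"api": "servo_tool", "payload": {"targets": "0 0 0 0 0 0 0.005; 0 0 0 0 0 0 0.01; 0 0 0 0 0 0 0.01; 0 0 0 0 0 0 0.01"}}

```text
time: 11.17
tool_pos: [0.6129, -0.0535, 0.1236]
ee_rot: [-3.14, -0.002, -1.437]
wrist_force: [2.9, -5.4, -2.0]
width: 0.0116
```

```bash
python3 -c "
from h import *
st(3)"
```

```text
11.2667 [ 0.6128 -0.0535  0.1236] yaw -1.4372 [ 2.92 -5.01 -1.71] M [-0.902 -0.554  0.473] w 0.0113 tool x,y force 5.350421347590256 -2.2264421591704244
```

{"api": "servo_tool", "payload": {"targets": "0 0 0 0 0 0 -0.003; 0 0 0 0 0 0 -0.003; 0 0 0 0 0 0 -0.003"}}

```text
time: 11.57
tool_pos: [0.6129, -0.0535, 0.1236]
ee_rot: [-3.14, -0.002, -1.428]
wrist_force: [3.7, -4.5, -0.9]
width: 0.0115
```

```bash
python3 -c "
from h import *
st(3)"
```

```text
11.6667 [ 0.6129 -0.0535  0.1236] yaw -1.4282 [ 3.19 -4.52 -1.57] M [-0.922 -0.533  0.35 ] w 0.0119 tool x,y force 4.9252702369489905 -2.51347354915348
```

{"api": "servo_tool", "payload": {"targets": "0 0 0 0 0 0 -0.003; 0 0 0 0 0 0 -0.003; 0 0 0 0 0 0 -0.003"}}

```text
time: 11.97
tool_pos: [0.6129, -0.0535, 0.1236]
ee_rot: [-3.14, -0.002, -1.419]
wrist_force: [2.6, -5.0, -0.3]
width: 0.012
```

```bash
python3 -c "
from h import *
st(3)"
```

```text
12.0667 [ 0.6129 -0.0535  0.1236] yaw -1.4193 [ 3.17 -4.67 -1.24] M [-0.907 -0.568  0.176] w 0.0119 tool x,y force 5.0910338642139426 -2.433185682247297
```

{"api": "servo_tool", "payload": {"targets": "0 0 0 -0.0004 0 0 -0.03; 0 0 0 -0.0008 0 0 -0.06; 0 0 0 -0.0012 0 0 -0.09; 0 0 0 -0.0016 0 0 -0.12; 0 0 0 -0.002 0 0 -0.15; 0 0 0 -0.0024 0 0 -0.18; 0 0 0 -0.0028 0 0 -0.21; 0 0 0 -0.0032 0 0 -0.25; 0 0 0 -0.0032 0 0 -0.25; 0 0 0 -0.0032 0 0 -0.25"}}

```text
time: 12.95
tool_pos: [0.6126, -0.0529, 0.1244]
ee_rot: [-3.141, -0.002, -0.638]
wrist_force: [2.4, -4.4, -1.6]
width: 0.0117
```

```bash
python3 -c "
from h import *
st(2)"
```

```text
13.0 [ 0.6125 -0.0529  0.1243] yaw -0.6381 [ 2.91 -4.4  -1.49] M [-0.76  -0.708  0.113] w 0.0122 tool x,y force 4.961101890945484 1.8000960134445185
```

{"api": "servo_tool", "payload": {"targets": "0 0 0 -0.0004 0 0 -0.03; 0 0 0 -0.0008 0 0 -0.06; 0 0 0 -0.0012 0 0 -0.09; 0 0 0 -0.0016 0 0 -0.12; 0 0 0 -0.002 0 0 -0.15; 0 0 0 -0.0024 0 0 -0.18; 0 0 0 -0.0028 0 0 -0.21; 0 0 0 -0.0032 0 0 -0.24; 0 0 0 -0.0032 0 0 -0.25; 0 0 0 -0.0032 0 0 -0.25; 0 0 0 -0.0032 0 0 -0.25"}}

```text
time: 13.97
tool_pos: [0.6119, -0.0527, 0.1251]
ee_rot: [3.141, 0.0, 0.147]
wrist_force: [1.2, -3.9, -0.2]
width: 0.0124
```

```bash
python3 -c "
from h import *
st(3);snap('scene','s8.png');snap('top','t8.png')
a=cv2.resize(cv2.imread('pics/s8.png')[195:290,270:390],None,fx=5,fy=5,interpolation=cv2.INTER_CUBIC)
cv2.imwrite('pics/z12.png',a)"
```

```text
14.0667 [ 0.6119 -0.0527  0.1251] yaw 0.1479 [ 1.79 -3.49 -0.38] M [-0.757 -0.462  0.032] w 0.0117 tool x,y force 1.2524190653494327 3.7174092981260265
```

View pics/z12.png

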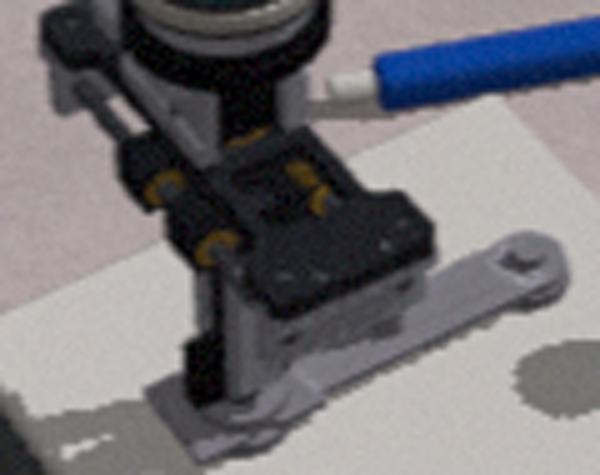

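View pics/t8.png

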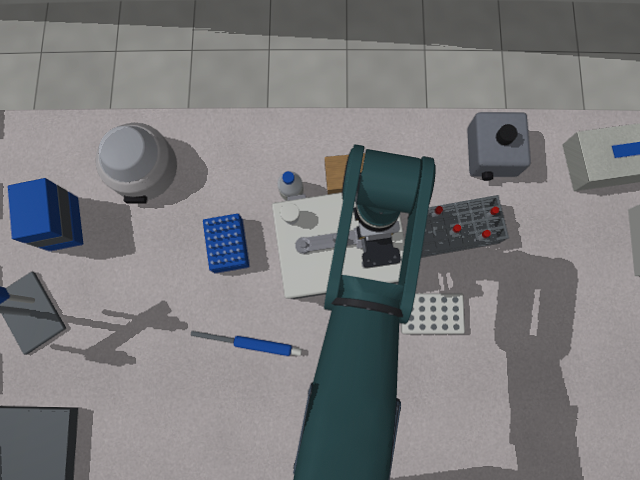

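{"api": "servo_tool", "payload": {"targets": "0 0 0 0 0 0 -0.004; 0 0 0 0 0 0 -0.004; 0 0 0 0 0 0 -0.004; 0 0 0 0 0 0 -0.004"}}

```text
time: 14.55
tool_pos: [0.6119, -0.0527, 0.1251]
ee_rot: [3.141, 0.0, 0.162]
wrist_force: [1.6, -3.8, 0.1]
width: 0.0117
```

```bash
python3 -c "
from h import *
st(3)
b=load('t8');t=load('t0')
d=cv2.absdiff(cv2.imread('pics/t8.png'),cv2.imread('pics/t0.png')).max(2)
for n,(x0,y0,x1,y1) in dict(tip=(200,208,252,275),cup=(276,198,302,226),bottle=(275,168,305,200),pip=(188,328,306,358)).items(): print(n,(d[y0:y1,x0:x1]>40).mean())
for P in [(-0.0,.08)]: pass
cv2.imwrite('pics/z13.png',cv2.resize(cv2.imread('pics/t8.png')[180:305,265:425],None,fx=4.8,fy=4.8,interpolation=cv2.INTER_CUBIC))
"
```

```text
14.65 [ 0.6119 -0.0527  0.1251] yaw 0.1616 [ 1.49 -4.38  0.03] M [-0.785 -0.404 -0.048] w 0.0120 tool x,y force 0.7676278304500005 4.56579296215553
tip 0.0
cup 0.0
bottle 0.0
pip 0.0
```

View pics/z13.png

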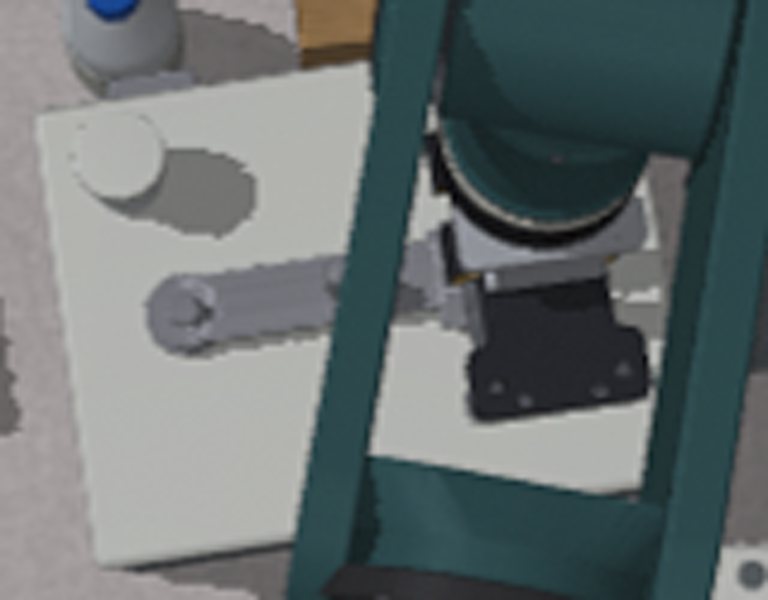

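```bash
python3 -c "
from h import *
robot.close_job();o=get_obs();print(o['time'],o['tool_pos'],o['ee_rot'],o['width'])"
```

```text
the job is handed in; nothing more can be done
the job is handed in; nothing more can be done
```

The hasp is closed and the thumbscrew has been seated, backed off a quarter turn, and is still gripped. I handed the job in at about 14.7 s.

- **Hasp:** I swung it by its peg until it stopped. The push built from 3 N to 12 N with no further movement, and the pictures show the strap around the stud, in line with the box. It was still in line in the last top view.
- **Thumbscrew seating:** I turned it clockwise about 2 rad, until the torque rose to 0.47 Nm against roughly 0.07 Nm of friction. Easing off slightly put the point of contact at a tool yaw of about -1.410 rad.
- **Quarter turn back:** The final tool yaw is 0.162 rad, which is 1.57 rad back from seating. The wing now lies along box y, in line with the hasp. The jaw opening is 12 mm, matching the wing, and the sideways force is under 5 N.
- **Other things:** The tip box, cup, bottle and pipette show no change in the top picture. The tube rack, foam block and carton were partly hidden by the arm or its shadow. I compared them only by eye, and they looked unmoved.

**Disagreements:** The two cameras differed by about 8 mm on the lid's position, so I used the peg grip to settle the screw's position. The torque reading while turning was small, and its sign did not match friction. The quarter turn is therefore based on the contact point and the tool yaw, because the gripper partly hid the wing in the last pictures.

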